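# Brake the filing trolley, shut its stiff drawer, release the brake

## Robot

A 6-joint arm with a two-finger parallel gripper is mounted at the origin on the work surface. World frame = base frame: x ahead of the robot, y to its left, z up, the work surface at z = 0. Lengths are in m, angles in degrees, forces in N, time in s.
With the tool pointing down it reaches from about 0.4 to 0.825 m from the base axis. Payload 7 kg.
Tool frame: the origin (TCP) lies midway between the tips of the shut fingers; the grasp point (between the pads) lies 19 mm behind it (ctrl.grip_point_offset is the distance from the TCP to the grasp point, in m); x points along the fingers, y is the direction in which the jaws open and shut, and the axes are right-handed (so a half turn about x gives the same grasp; the last joint's range is limited). The gripper opens to 88 mm and grips with 3 to 60 N. Pads are 19 mm wide; open, the fingers measure 130 mm over their backs; the gripper's body (78 mm by 193 mm) begins 47 mm behind the grasp point.
Start: joints at [81.079, 20.546, 0.682, 0, -70.136, -16.507], TCP at [0.29, 0.61, 0.227] pointing down, gripper open.
Joint ranges: [-176.03, 176.03], [-82.01, 121.73], [-58.28, 71.71], [-173.87, 95.51], [-174.79, -0.11], [-173.66, 173.66]. Speed limits (degrees/s): [136.94, 136.94, 172.46, 180, 180, 180].

## Interface

Orientations are given as [roll, pitch, yaw] about the fixed x, y, z axes, in that order (R = Rz(yaw) Ry(pitch) Rx(roll)).
In Python, from plant import ctrl gives the robot as it stands.
- The arm moves only by the tool drive_tool, never from a script. Its argument "plan" is a list of rows, each a list of 3 entries, a list of its own where there are three numbers: the shift along the tool's x, y, z in m, then the turn, a rotation vector about the tool's x, y, z in degrees, then the opening, from 0 (shut) to 1 (fully open). In form: [[[dx, dy, dz], [wx, wy, wz], grip], ...]. A call has 1 to 20 rows; each row is the pose to reach, as a shift and turn from the pose measured when the call began, along the tool's axes at that moment; what a row does not reach only later rows make up. A row lasts 1/12 s, in which the tool goes at most 41.7 mm and 7.16 degrees, less where a joint would pass 70% of its speed; a pose out of reach is approached as far as the arm can. A call with a gripper value outside its range is refused whole. The fingers move at their own pace and stop on an object; the grip force is fixed at half the most. Time passes only in rows, so rows that repeat a pose let the fingers close. It gives the time, the measured TCP pose, the force and the opening at its end, in the units of the state.
- ctrl.get_obs(): the state, without advancing time (a new reading comes with each control period).
- ctrl.snapshot(name): name is "scene" or "side" or "wrist"; returns the picture (480x640x3 uint8, blue, green, red); there is no depth.
- ctrl.get_calibration(name): a dict with "fx", "fy", "cx", "cy" (pixels), "R" (3x3) and "t" (3): a world point X has camera coordinates R X + t. Camera axes: x right, y down, z forward; pixel columns grow to the right and rows downward; lengths in m; the calibration is good to about 2 mm. A picture is of the moment at which its call begins: read the wrist's pose just before it. get_calibration takes no time and is no camera call; for the wrist camera it gives the pose at the moment of the call.
- ctrl.close_job(): hands the job in, once; it reports no verdict.
Trained networks look in the newest picture that a camera, given by its name, has taken for a name from the list of things; names that differ only in an ending like _2 or _b are one class to them, and where a whole thing is asked for, a point or a joint stands for the part that bears it (a point fixed in the world has none). Each returns a list of dicts, best first, with "confidence" (0 to 1); they miss things now and then, are a little off and sometimes report something else, mostly with a low value. They report only what shows in the picture. A call takes as long as a camera call.
- ctrl.cut_out(camera, name): "pixels" (480x640 bool, what is visible of it) and "pixel" ([column, row] in pixels, amid what is visible of it).
- ctrl.landmark_of(camera, name): "pixel" ([column, row] in pixels: a listed point, or the origin of a listed thing).
The state is a dict: "clock": time; "joint_pos": joint angles; "qvel": joint speeds; "tau": joint torques, N m; "tool_pos": TCP position; "orientation": TCP orientation; "force": force on the tool from outside, world axes, zero at the start; "moment": the same for the moment, N m; "opening": finger opening in m.
Only numpy, scipy, OpenCV 4.12 (cv2) and the standard library are available. Lean on these libraries where they do the work, as an engineer would, in place of code of your own. Each camera call takes 0.05 s, during which the arm holds its last target. There are 200 camera calls.

## Task

The stiff drawer of the little filing trolley has been left open, and the trolley rolls away if you just push it. Press the brake lever on its side down until it bites firmly and stays, without forcing it, and let go; then push the drawer fully shut, and flick the lever all the way back up so that the trolley is free again. The trolley must stay where it stands throughout, and the mug, stapler and tape roll must be left alone.

Things in the scene. Friction and masses are not known exactly. Their poses are not given: they have to be found in the camera images.
- track: Low aluminium track fixed on the desk, 400 mm long along its x axis: two wheel channels (y = -80 and +80 mm, 10 mm high) and, at y = +145 mm, a brake rail 26 mm wide with a black rubber facing, its top about 26 mm above the desk (up to 4.5 mm more or less with wear, not measured). Origin on the desk at the track's centre; z up.
- trolley: Grey steel filing trolley 200 mm long (x), 220 mm wide (y), top 140 mm above the desk; a paper ream on the rear of the top (from 20 to 90 mm in +x) reaches 187 mm. It rolls along the track's x, both ways, with only about 1.5 N. Origin at desk height under its centre; x points from the drawer side to the rear, y to the side with the brake lever, z up.
- drawer (a joint): How far the trolley's only drawer stands open, m: 0 is shut, 0.075 fully open. It slides out along the trolley's -x and is stiff: about 5 N to move it, more when pushed fast (15 N per m/s).
- drawer_front (a point): Centre of the outer face of the drawer's flat front panel (204 mm wide, 70 mm high, 10 mm thick). The face looks along the trolley's -x; its centre is 92 mm above the desk. Shut, it lies 102 mm from the trolley's origin in -x.
- brake_lever (a joint): Angle of the brake lever, rad: 0 fully up (released, 29 degrees above level), 0.5 level, 0.85 its limit. It stays where it is left (stiff hinge, about 6.5 N at the pad). Its rubber shoe meets the rail somewhere from 0.34 to 0.66, depending on wear; from there it goes hard, about 5 N per mm at the pad.
- brake_pad (a point): Centre of the grey block at the lever's end: 24 mm wide along the trolley's x, 30 mm along the lever, 12 mm thick; free on both sides, below and at its end. It swings about the hinge; with the lever level it lies 85 mm out in the trolley's +y from the hinge and 10 mm above it. Axes: x as the trolley's, y outwards along the lever, z its upper side.
- mug: White mug, 76 mm across, 90 mm high; origin at the centre of its underside. Bystander.
- stapler: Black stapler 130 x 32 mm, 45 mm high; origin at the centre of its underside, x along its length. Bystander.
- tape_roll: Roll of clear tape lying flat, 90 mm across, 24 mm high; origin at the centre of its underside. Bystander.
- brake_hinge (a point): Point on the lever's hinge axis, 45 mm above the desk; the axis runs along the trolley's x. Pressed at its pad with 14 to 20 N the lever bites, stays down and holds the trolley against a push of about 14 N; pressed much less, the trolley slips; from about 25 N at the pad the brake is forced (48 N between shoe and rail).

How it is judged (in metres and radians):
On the way, in this order (a step that is already met when the one before it is completed fails the run):
1. the lever has been let go and its shoe bites on the rail with more than 8 N (contact force between trolley and track above 8 N and contact force between the fingers and trolley below 0.3 N), for 0.3 s.
2. the drawer is shut (within 3 mm) while the brake is on (value of joint drawer below 0.003 m and contact force between trolley and track above 4 N), for 0.2 s.
At the end, for the whole second after the job is handed in: The lever is up again (within 0.12 rad of its upper stop, about 10 mm at the pad) with its shoe clear of the rail, the drawer is shut within 5 mm, and the trolley stands still within 10 mm of where it stood (value of joint brake_lever below 0.12 rad and contact force between trolley and track below 0.5 N and value of joint drawer below 0.005 m and distance of trolley from where it was at the start of the episode below 0.01 m and linear speed of trolley below 0.01 m/s); the robot touches nothing.
It fails at once if the trolley rolls more than 10 mm from where it stood (distance of trolley from where it was at the start of the episode above 0.01 m).
It fails at once if the brake is forced: more than 48 N between shoe and rail (about 25 N at the pad) (contact force between trolley and track above 48 N).
It fails at once if the mug, stapler or tape roll is shifted more than 15 mm (distance of any of mug, stapler, tape_roll from where it was at the start of the episode above 0.015 m).
It also fails if it takes over 64 s, if anything falls off the work surface, if the arm or the gripper's body presses on something with over 40 N, if the wrist force passes 120 N, or if a joint passes its speed limit or range.

## Working session

There is one attempt and no reset: what is moved stays moved. The work goes in short steps, Python scripts to look and compute and a tool call to move; the robot and the scene stay as the last step left them, time stands still between calls to the robot, and variables do not carry over. Pictures are saved under pics/ and viewed, about 8 in all and at most 12, crops included, and the job is handed in when it is done.

Besides the shell and the picture viewer there is one more tool, called after "Call:" as name(argument=value, ...), one argument or row to a line, values as JSON. drive_tool: Moves the arm, as the interface text tells. Its arguments: {"type":"object","properties":{"plan":{"type":"array","items":{"type":"array"}}},"required":["plan"]}

```bash
mkdir -p pics; cat > h.py <<'E'
import numpy as np,cv2
from plant import ctrl
from scipy.spatial.transform import Rotation as Ro
def ray(c,px):
    k=ctrl.get_calibration(c);R=np.array(k["R"]);t=np.array(k["t"]).ravel()
    d=R.T@np.array([(px[0]-k["cx"])/k["fx"],(px[1]-k["cy"])/k["fy"],1]);return -R.T@t,d
def atz(c,px,z):
    o,d=ray(c,px);return o+d*(z-o[2])/d[2]
def tri(a,b):
    A=[];B=[]
    for o,d in (a,b):
        d=d/np.linalg.norm(d);P=np.eye(3)-np.outer(d,d);A.append(P);B.append(P@o)
    x=np.linalg.lstsq(np.vstack(A),np.hstack(B),rcond=None)[0]
    return x,[float(np.linalg.norm(P@x-b)) for P,b in zip(A,B)]
def proj(c,X):
    k=ctrl.get_calibration(c);p=np.array(k["R"])@X+np.array(k["t"]).ravel();return [k["fx"]*p[0]/p[2]+k["cx"],k["fy"]*p[1]/p[2]+k["cy"]]
E
python3 - <<'E'
from h import *
np.set_printoptions(precision=4,suppress=True)
o=ctrl.get_obs();print(o["clock"],o["tool_pos"],o["orientation"],o["force"],o["opening"])
for c in("scene","side","wrist"):
    cv2.imwrite(f"pics/{c}0.png",ctrl.snapshot(c))
L={}
for n in["trolley","track","drawer_front","brake_pad","brake_hinge","mug","stapler","tape_roll"]:
    for c in("scene","side"):
        r=ctrl.landmark_of(c,n)
        for q in r[:2]:print(n,c,np.round(q["pixel"],1),round(q["confidence"],2))
        if r:L[n,c]=r[0]["pixel"]
    if (n,"scene") in L and (n,"side") in L:print("  ",tri(ray("scene",L[n,"scene"]),ray("side",L[n,"side"])))
E
```

```text
0.0 [0.2897 0.6092 0.2256] [  94.8433   89.9059 -110.5937] [-0.5171  0.7972  0.0541] 0.0876064338089673
trolley scene [392.1 272.5] 0.89
trolley side [321.6 321.2] 0.74
trolley side [320.8 212.1] 0.45
   (array([ 0.6489, -0.1255,  0.0158]), [0.003068346405455246, 0.0030683464054553863])
track side [309.9 250. ] 0.62
drawer_front scene [370.4 324.1] 0.58
drawer_front side [243.5 293.5] 0.94
   (array([ 0.5208, -0.1687,  0.1103]), [0.0009773396812990352, 0.0009773396812995624])
brake_pad scene [299.6 248.6] 0.72
brake_pad side [321.8 208.5] 0.8
   (array([0.5391, 0.0455, 0.0613]), [0.0009297071669756639, 0.0009297071669754359])
brake_hinge scene [335.6 269.1] 0.69
brake_hinge side [309.7 251.3] 0.57
   (array([ 0.5631, -0.0357,  0.049 ]), [0.0014824030612065008, 0.0014824030612063186])
mug scene [491.3 333.8] 0.87
mug side [279.2 453.5] 0.74
   (array([ 0.7068, -0.3598, -0.0144]), [0.0014786243883563623, 0.0014786243883569495])
stapler scene [319.7 168.8] 0.91
tape_roll scene [243.2 286.8] 0.61
tape_roll side [273.4 173.5] 0.57
tape_roll side [319.3 207.5] 0.45
   (array([0.4028, 0.0781, 0.0133]), [0.003024456814988001, 0.003024456814988042])
```

View pics/scene0.png

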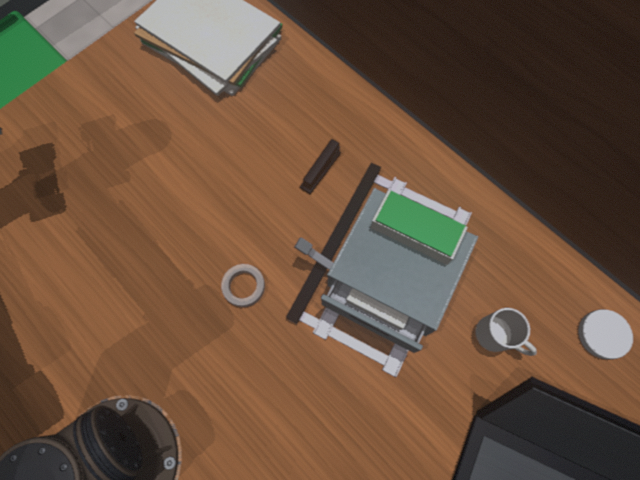

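View pics/side0.png

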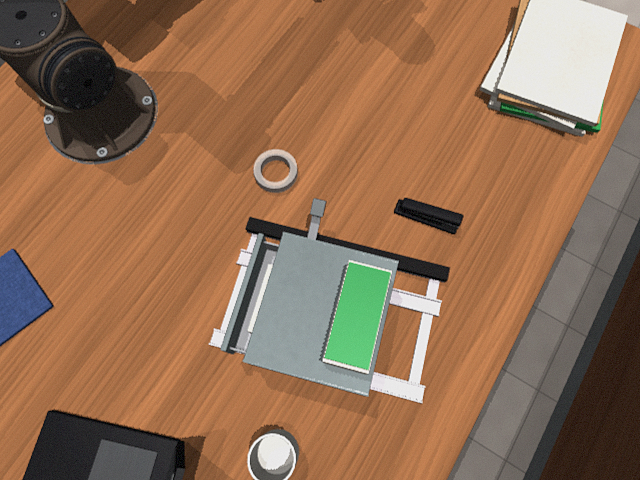

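The scene picture shows the trolley amid the picture, with the lever pad at (300,246) and the drawer open at the lower left. The tape roll is at (243,286), the stapler at (320,165) and the mug at (505,330). The side picture agrees, with the pad at (318,208). Next I'll get the trolley pose from the top-plate corners.

```bash
python3 - <<'E'
from h import *
from scipy.optimize import least_squares
np.set_printoptions(precision=4,suppress=True)
S={"side":{(-1,1):(283,233),(1,1):(398,263),(1,-1):(367,395),(-1,-1):(244,362)},
   "scene":{(-1,1):(330,274),(1,-1):(477,238),(-1,-1):(437,328)}}
obs=[]
for c in S:
  for (a,b),p in S[c].items():
    w=atz(c,p,.14);print(c,a,b,w);obs.append((a*.1,b*.11,w[:2]))
def f(v):
  c,s=np.cos(v[2]),np.sin(v[2]);return np.concatenate([[v[0]+c*a-s*b-w[0],v[1]+s*a+c*b-w[1]] for a,b,w in obs])
r=least_squares(f,[.63,-.13,-.3]);v=r.x;print(v,np.degrees(v[2]),np.abs(r.fun).max())
R=Ro.from_euler("z",v[2]).as_matrix();T=np.array([v[0],v[1],0])
for n,X in(("hinge",(.5631,-.0357,.049)),("pad",(.5391,.0455,.0613)),("df",(.5208,-.1687,.1103))):print(n,R.T@(np.array(X)-T))
for c in("scene","side"):
  for n in("brake_pad","drawer_front"):
    m=ctrl.cut_out(c,n)
    if m:
      ys,xs=np.nonzero(m[0]["pixels"]);print(c,n,m[0]["confidence"],cv2.minAreaRect(np.c_[xs,ys].astype(np.float32)))
im=[cv2.resize(cv2.imread("pics/scene0.png")[180:360,260:500],None,fx=1.65,fy=3.3/1.65*.825,interpolation=2),cv2.resize(cv2.imread("pics/side0.png")[180:360,200:440],None,fx=1.65,fy=1.65,interpolation=2)]
cv2.imwrite("pics/c0.png",np.hstack(im))
E
```

```text
side -1 1 [ 0.5252 -0.052   0.14  ]
side 1 1 [0.7153 0.0053 0.14  ]
side 1 -1 [ 0.7772 -0.2002  0.14  ]
side -1 -1 [ 0.5912 -0.2593  0.14  ]
scene -1 1 [ 0.5306 -0.052   0.14  ]
scene 1 -1 [ 0.7781 -0.2008  0.14  ]
scene -1 -1 [ 0.5951 -0.2578  0.14  ]
[ 0.6536 -0.126   0.3006] 17.22517810030118 0.005011677896045952
hinge [-0.0597  0.1131  0.049 ]
pad [-0.0586  0.1978  0.0613]
df [-0.1395 -0.0014  0.1103]
scene brake_pad 0.88 ((314.08001708984375, 253.56002807617188), (43.19999313354492, 13.199997901916504), 36.869895935058594)
scene drawer_front 0.97 ((375.3000183105469, 315.9000244140625), (113.14503479003906, 31.752164840698242), 26.56505012512207)
side brake_pad 0.76 ((315.0, 219.00003051757812), (14.067066192626953, 40.26091384887695), 14.03624439239502)
side drawer_front 0.77 ((250.56436157226562, 295.48193359375), (25.038049697875977, 124.01678466796875), 17.987333297729492)
```

View pics/c0.png

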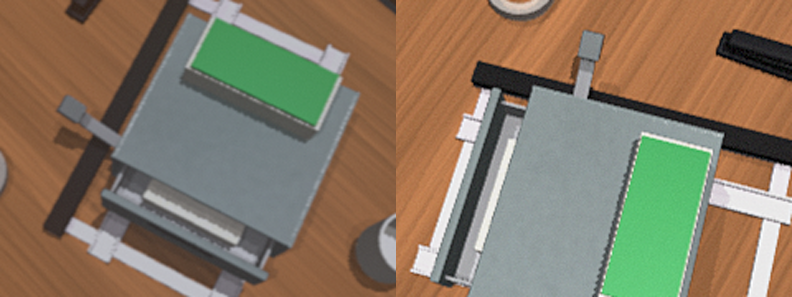

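The crop shows the pad clearly: its centre is about (304,247) in scene and (318,208) in side, with the drawer open at the front. The trolley yaw is about 17.2°. I'll work out the move to a point above the pad with the jaw axis along the trolley's x.

```bash
cat >> h.py <<'E'
YAW=17.2
def tr(p,yaw=YAW,T=(.6536,-.126)):
    return np.r_[Ro.from_euler("z",yaw,degrees=True).apply([*p])+[*T,0]]
def loc(p,yaw=YAW,T=(.6536,-.126)):
    return Ro.from_euler("z",-yaw,degrees=True).apply(np.array(p)-[*T,0])
def pose():
    o=ctrl.get_obs();return np.array(o["tool_pos"]),Ro.from_euler("xyz",o["orientation"],degrees=True),o
def want(ax,ay):  # tool x axis, tool y axis
    ax=np.array(ax,float);ay=np.array(ay,float);ay-=ax*(ax@ay);ay/=np.linalg.norm(ay)
    return Ro.from_matrix(np.c_[ax,ay,np.cross(ax,ay)])
def rel(P,Rw=None):
    p,R,o=pose();d=R.inv().apply(np.array(P)-p);w=np.zeros(3) if Rw is None else (R.inv()*Rw).as_rotvec(degrees=True)
    return np.round(d,4).tolist(),np.round(w,2).tolist()
TX=np.array([np.cos(np.radians(YAW)),np.sin(np.radians(YAW)),0]);TY=np.array([-TX[1],TX[0],0])
E
python3 - <<'E'
from h import *
np.set_printoptions(precision=4,suppress=True)
for a,b in(((304,247),(318,208)),((299.6,248.6),(321.8,208.5)),((302,248),(319,208))):
  x,e=tri(ray("scene",a),ray("side",b));print(x,loc(x),e)
p,R,o=pose();print(R.as_matrix())
for s in(1,-1):print(s,rel([.539,.046,.2],want([0,0,-1],s*TX)))
for th in(0,.1,.2,.3,.5):
  a=.507-th;X=tr([-.0595,.113+.085*np.cos(a)-.01*np.sin(a),.045+.085*np.sin(a)+.01*np.cos(a)]);print(th,X,proj("scene",X),proj("side",X))
E
```

```text
[0.5411 0.0312 0.0979] [-0.061   0.1835  0.0979] [0.00020260571082700722, 0.00020260571082696455]
[0.5391 0.0455 0.0613] [-0.0586  0.1977  0.0613] [0.0009297071669756639, 0.0009297071669754359]
[0.5394 0.0365 0.084 ] [-0.0611  0.189   0.084 ] [0.00048616796783764214, 0.00048616796783757866]
[[ 0.     -0.4294 -0.9031]
 [-0.0001 -0.9031  0.4294]
 [-1.      0.     -0.    ]]
1 ([0.0266, 0.402, -0.467], [-132.63, 0.0, -0.0])
-1 ([0.0266, 0.402, -0.467], [47.37, -0.0, -0.0])
0 [0.5428 0.0307 0.095 ] [np.float64(304.822543331197), np.float64(246.9331821740945)] [np.float64(318.6177313699538), np.float64(209.38104872200984)]
0.1 [0.5414 0.0351 0.0878] [np.float64(302.96808758795635), np.float64(246.98467745571307)] [np.float64(319.35375273500523), np.float64(208.5565232029779)]
0.2 [0.5403 0.0389 0.0802] [np.float64(301.47415694382244), np.float64(247.25942153849581)] [np.float64(319.9749940351646), np.float64(208.1931223179823)]
0.3 [0.5394 0.0419 0.0723] [np.float64(300.34772529741315), np.float64(247.7489243054437)] [np.float64(320.4783402907504), np.float64(208.28129666610153)]
0.5 [0.5382 0.0455 0.0556] [np.float64(299.2028335889865), np.float64(249.32830862827177)] [np.float64(321.1260840986425), np.float64(209.75280844079913)]
```

Call:
drive_tool(
  plan=[
    [[0.0266,0.402,-0.467],[47.37,0,0],0],
    [[0.0266,0.402,-0.467],[47.37,0,0],0],
    [[0.0266,0.402,-0.467],[47.37,0,0],0],
    [[0.0266,0.402,-0.467],[47.37,0,0],0],
    [[0.0266,0.402,-0.467],[47.37,0,0],0],
    [[0.0266,0.402,-0.467],[47.37,0,0],0],
    [[0.0266,0.402,-0.467],[47.37,0,0],0],
    [[0.0266,0.402,-0.467],[47.37,0,0],0],
    [[0.0266,0.402,-0.467],[47.37,0,0],0],
    [[0.0266,0.402,-0.467],[47.37,0,0],0],
    [[0.0266,0.402,-0.467],[47.37,0,0],0],
    [[0.0266,0.402,-0.467],[47.37,0,0],0],
    [[0.0266,0.402,-0.467],[47.37,0,0],0],
    [[0.0266,0.402,-0.467],[47.37,0,0],0],
    [[0.0266,0.402,-0.467],[47.37,0,0],0],
    [[0.0266,0.402,-0.467],[47.37,0,0],0],
    [[0.0266,0.402,-0.467],[47.37,0,0],0],
    [[0.0266,0.402,-0.467],[47.37,0,0],0],
    [[0.0266,0.402,-0.467],[47.37,0,0],0],
  ],
)

```text
clock: 2.73
tool_pos: [0.5388, 0.0468, 0.2001]
orientation: [-66.5, 90.0, 40.7]
force: [-0.3, 0.7, 0.8]
opening: 0.0006
```

```bash
python3 - <<'E'
from h import *
np.set_printoptions(precision=4,suppress=True)
p,R,o=pose();print(o["clock"],p,R.as_matrix(),o["force"],o["joint_pos"])
im=ctrl.snapshot("wrist")
for X,c in((tr([-.0595,.1826,.095+.006]),(0,0,255)),(tr([-.1,.11,.14]),(0,255,0))):
  q=proj("wrist",X);print(q);cv2.circle(im,tuple(int(round(v)) for v in q),3,c,-1)
for n in("brake_pad","brake_hinge"):
  r=ctrl.landmark_of("wrist",n);print(n,[(np.round(x["pixel"],1),x["confidence"]) for x in r[:2]])
cv2.imwrite("pics/w1.png",im)
E
```

```text
2.7333 [0.5388 0.0468 0.2001] [[ 0.0003 -0.955  -0.2965]
 [ 0.0002 -0.2965  0.955 ]
 [-1.     -0.0003  0.0001]] [-0.2877  0.6788  0.8099] [ 25.7294   9.0556 -18.5366  -0.0055 -62.3896  -8.4787]
[np.float64(322.51559499134834), np.float64(215.98650503263923)]
[np.float64(403.95720337372506), np.float64(91.90302457416314)]
brake_pad [(array([324.4, 222.6]), 0.65)]
brake_hinge [(array([323.1, 107.6]), 0.93)]
```

View pics/w1.png

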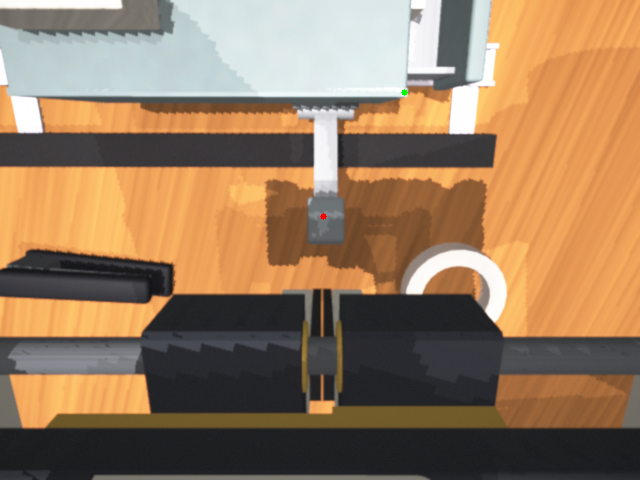

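The picture shows the pad at about (325,220), within 2 mm of the prediction, and the rail is parallel to the image rows, so the yaw is right. The tool axes are aligned with the trolley, so I'll go down to just above the pad.

```bash
python3 - <<'E'
from h import *
p,R,o=pose();print(loc(p));print(rel(tr([-.061,.192,.120]),want([0,0,-1],-TX)))
E
```

```text
[-0.05849101  0.19932458  0.20018682]
([0.0802, 0.0026, -0.0073], [0.11, 0.01, 0.02])
```

Call:
drive_tool(
  plan=[
    [[0.03,0.0026,-0.007],[0,0,0],0],
    [[0.055,0.0026,-0.007],[0,0,0],0],
    [[0.075,0.0026,-0.007],[0,0,0],0],
    [[0.08,0.0026,-0.007],[0,0,0],0],
    [[0.08,0.0026,-0.007],[0,0,0],0],
    [[0.08,0.0026,-0.007],[0,0,0],0],
  ],
)

```text
clock: 3.38
tool_pos: [0.539, 0.0403, 0.1211]
orientation: [-103.4, 89.9, 3.9]
force: [0.3, -1.5, 1.2]
opening: 0.0003
```

Call:
drive_tool(
  plan=[
    [[0.004,0,0],[0,0,0],0],
    [[0.008,0,0],[0,0,0],0],
    [[0.012,0,0],[0,0,0],0],
    [[0.016,0,0.001],[0,0,0],0],
    [[0.02,0,0.002],[0,0,0],0],
    [[0.024,0,0.003],[0,0,0],0],
    [[0.027,0,0.004],[0,0,0],0],
    [[0.027,0,0.004],[0,0,0],0],
  ],
)

```text
clock: 4.05
tool_pos: [0.5393, 0.0459, 0.0949]
orientation: [-81.7, 89.7, 25.7]
force: [0.2, 3.8, 5.3]
opening: 0.0007
```

Call:
drive_tool(
  plan=[
    [[0.003,0,0],[0,0,0],0],
    [[0.006,0,0],[0,0,0],0],
    [[0.009,0,0],[0,0,0],0],
    [[0.011,0,0],[0,0,0],0],
    [[0.013,0,0],[0,0,0],0],
    [[0.013,0,0],[0,0,0],0],
  ],
)

```text
clock: 4.55
tool_pos: [0.5407, 0.047, 0.0827]
orientation: [-81.8, 89.5, 25.7]
force: [-0.3, 2.7, 4.8]
opening: 0.0005
```

```bash
python3 - <<'E'
from h import *
p,R,o=pose();print(loc(p),o["force"])
E
```

```text
[-0.05666148  0.19860414  0.08265195] [-0.33871332  2.71324053  4.84473644]
```

```bash
cat >> h.py <<'E'
def green(im,c):
    hsv=cv2.cvtColor(im,cv2.COLOR_BGR2HSV);m=cv2.inRange(hsv,(45,100,60),(75,255,255))
    n,l,s,ce=cv2.connectedComponentsWithStats(m)
    # only the ream near the trolley
    k=[i for i in range(1,n) if np.hypot(*(ce[i]-((421,222) if c=="scene" else (358,317))))<30]
    i=max(k,key=lambda i:s[i,4]);return atz(c,ce[i],.187),s[i,4]
def drift():
    for c in("scene","side"):
        a=green(cv2.imread(f"pics/{c}0.png"),c);b=green(ctrl.snapshot(c),c);d=b[0]-a[0];print(c,"dx,dy local mm",np.round(1e3*np.array([d@TX,d@TY]),2),a[1],b[1])
E
python3 -c "
from h import *
drift()"
```

```text
scene dx,dy local mm [3.29 0.08] 2725 2699
side dx,dy local mm [3.51 0.  ] 4299 4305
```

The trolley has been dragged about 3.4 mm in +x. I'll drag it back with the finger while pressing on.

Call:
drive_tool(
  plan=[
    [[0.001,0.002,0],[0,0,0],0],
    [[0.002,0.004,0],[0,0,0],0],
    [[0.003,0.005,0],[0,0,0],0],
    [[0.004,0.005,0],[0,0,0],0],
  ],
)

```text
clock: 4.98
tool_pos: [0.5365, 0.0458, 0.0793]
orientation: [-82.3, 89.4, 25.1]
force: [-0.6, 3.1, 7.6]
opening: 0.0003
```

```bash
python3 -c "
from h import *
drift()
p,R,o=pose();print(loc(p),o['force'],rel(p,want([0,0,-1],-TX)))"
```

```text
scene dx,dy local mm [-0.55  0.09] 2725 2736
side dx,dy local mm [-0.62  0.04] 4299 4304
[-0.06102449  0.19869049  0.07915622] [-0.65490749  2.9858773   6.63152916] ([0.0, 0.0, 0.0], [0.27, 0.08, 0.56])
```

Call:
drive_tool(
  plan=[
    [[0.001,0,0],[0,0,0],0],
    [[0.002,0,0],[0,0,0],0],
    [[0.003,0,0],[0,0,0],0],
    [[0.004,0,0],[0,0,0],0],
  ],
)

```text
clock: 5.42
tool_pos: [0.5367, 0.0462, 0.0755]
orientation: [-80.9, 89.4, 26.6]
force: [-1.5, 3.6, 6.8]
opening: 0.0002
```

Call:
drive_tool(
  plan=[
    [[0.001,0,0],[0,0,0],0],
    [[0.002,0,0],[0,0,0],0],
    [[0.003,0,0],[0,0,0],0],
    [[0.003,0,0],[0,0,0],0],
  ],
)

```text
clock: 5.75
tool_pos: [0.5367, 0.0466, 0.0727]
orientation: [-79.2, 89.3, 28.3]
force: [-1.2, 2.7, 5.8]
opening: 0.0005
```

Call:
drive_tool(
  plan=[
    [[0.001,0,0],[0,0,0],0],
    [[0.002,0,0],[0,0,0],0],
    [[0.003,0,0],[0,0,0],0],
    [[0.003,0,0],[0,0,0],0],
  ],
)

```text
clock: 6.08
tool_pos: [0.5367, 0.047, 0.0699]
orientation: [-77.2, 89.3, 30.3]
force: [-2.4, 4.1, 5.5]
opening: 0.0006
```

Call:
drive_tool(
  plan=[
    [[0.001,0,0],[0,0,0.3],0],
    [[0.002,0,0],[0,0,0.3],0],
    [[0.0025,0,0],[0,0,0.3],0],
    [[0.0025,0,0],[0,0,0.3],0],
  ],
)

```text
clock: 6.42
tool_pos: [0.5366, 0.0475, 0.0675]
orientation: [-65.1, 89.6, 42.4]
force: [-1.2, 3.9, 4.4]
opening: 0.0003
```

Call:
drive_tool(
  plan=[
    [[0.001,0,-0.001],[0,0,0],0],
    [[0.002,0,-0.001],[0,0,0],0],
    [[0.0025,0,-0.001],[0,0,0],0],
    [[0.0025,0,-0.001],[0,0,0],0],
  ],
)

```text
clock: 6.75
tool_pos: [0.537, 0.047, 0.0652]
orientation: [-63.8, 89.5, 43.6]
force: [-2.2, 4.6, 5.3]
opening: 0.0008
```

Call:
drive_tool(
  plan=[
    [[0.001,0,-0.001],[0,0,0],0],
    [[0.002,0,-0.001],[0,0,0],0],
    [[0.002,0,-0.001],[0,0,0],0],
  ],
)

```text
clock: 7.0
tool_pos: [0.5373, 0.0467, 0.0634]
orientation: [-61.9, 89.5, 45.6]
force: [-1.2, 4.1, 5.4]
opening: 0.0005
```

```bash
python3 -c "
from h import *
drift()
p,R,o=pose();print(loc(p),o['force'],rel(p,want([0,0,-1],-TX)))"
```

```text
scene dx,dy local mm [-0.35  0.12] 2725 2734
side dx,dy local mm [-0.47  0.01] 4299 4303
[-0.06005291  0.19922596  0.06338513] [-1.90428848  3.17849834  4.73980492] ([0.0, 0.0, 0.0], [0.27, 0.24, 0.47])
```

Good: the trolley is steady. The lever is near level and hasn't bitten yet.

Call:
drive_tool(
  plan=[
    [[0.001,0,0],[0,0,0],0],
    [[0.002,0,0],[0,0,0],0],
    [[0.002,0,0],[0,0,0],0],
  ],
)

```text
clock: 7.35
tool_pos: [0.5372, 0.0469, 0.0618]
orientation: [-62.3, 89.4, 45.2]
force: [-1.5, 4.3, 7.8]
opening: 0.0006
```

Call:
drive_tool(
  plan=[
    [[0.001,0,0],[0,0,0],0],
    [[0.002,0,0],[0,0,0],0],
    [[0.002,0,0],[0,0,0],0],
  ],
)

```text
clock: 7.6
tool_pos: [0.5373, 0.0472, 0.0608]
orientation: [-63.4, 89.4, 44.1]
force: [-4.3, 3.4, 13.6]
opening: 0.0005
```

Call:
drive_tool(
  plan=[
    [[0.0005,0,0],[0,0,0],0],
    [[0.001,0,0],[0,0,0],0],
    [[0.001,0,0],[0,0,0],0],
  ],
)

```text
clock: 7.85
tool_pos: [0.5373, 0.0472, 0.0607]
orientation: [-65.1, 89.4, 42.4]
force: [-3.1, 2.0, 13.7]
opening: 0.0003
```

```bash
python3 -c "
from h import *
drift()
p,R,o=pose();print(loc(p),o['force'])"
```

```text
scene dx,dy local mm [-0.25  0.03] 2725 2732
side dx,dy local mm [-0.35  0.04] 4299 4304
[-0.05994054  0.19986438  0.06073909] [-4.50697005  2.1150886  12.57505777]
```

Call:
drive_tool(
  plan=[
    [[0.001,0,0],[0,0,0],0],
    [[0.0015,0,0],[0,0,0],0],
    [[0.0015,0,0],[0,0,0],0],
    [[0.0015,0,0],[0,0,0],0],
  ],
)

```text
clock: 8.28
tool_pos: [0.5373, 0.0473, 0.0605]
orientation: [-67.1, 89.3, 40.4]
force: [-5.6, 2.3, 16.4]
opening: 0.0002
```

```bash
python3 -c "
from h import *
for i in range(3):
  ctrl.snapshot('side');p,R,o=pose();print(loc(p),o['force'])"
```

```text
[-0.05992152  0.19990774  0.0604777 ] [-4.94357034  2.79643038 15.41207666]
[-0.05991698  0.19993155  0.06046566] [-5.73790744  2.06230934 15.7377943 ]
[-0.05991706  0.19992891  0.06046017] [-5.96582117  3.10675874 15.60324144]
```

Call:
drive_tool(
  plan=[
    [[0.001,0.0003,0],[0,0,0],0],
    [[0.0017,0.0005,0],[0,0,0],0],
    [[0.0017,0.0005,0],[0,0,0],0],
    [[0.0017,0.0005,0],[0,0,0],0],
  ],
)

```text
clock: 8.77
tool_pos: [0.5372, 0.0473, 0.0602]
orientation: [-70.5, 89.3, 37.1]
force: [-4.6, 2.7, 17.0]
opening: 0.0006
```

```bash
python3 -c "
from h import *
for i in range(3):
  ctrl.snapshot('side');p,R,o=pose();print(loc(p),o['force'])"
```

```text
[-0.05993471  0.19996383  0.06021408] [-4.22280016  3.40863028 16.48426093]
[-0.05991782  0.19998032  0.06023298] [-4.71802148  1.28659121 16.88524782]
[-0.05991459  0.19998095  0.06023755] [-4.74212797  2.24374476 17.05066442]
```

About 17 N at the pad. Now let go by lifting straight up, and check.

Call:
drive_tool(
  plan=[
    [[-0.004,0,0],[0,0,0],0],
    [[-0.02,0,0],[0,0,0],0],
    [[-0.05,0,0],[0,0,0],0],
    [[-0.09,0,0],[0,0,0],0],
    [[-0.13,0,0],[0,0,0],0],
    [[-0.14,0,0],[0,0,0],0],
    [[-0.14,0,0],[0,0,0],0],
    [[-0.14,0,0],[0,0,0],0],
  ],
)

```text
clock: 9.58
tool_pos: [0.5356, 0.0462, 0.2006]
orientation: [-69.9, 89.2, 37.6]
force: [-0.0, -0.3, -0.6]
opening: 0.0006
```

```bash
python3 -c "
from h import *
drift()
p,R,o=pose();print(loc(p),o['force'],o['clock'])
for c in('scene','side'):
  for n in('drawer_front','brake_pad','stapler'):
    r=ctrl.landmark_of(c,n);print(c,n,[np.round(x['pixel'],1) for x in r[:1]])
for th in(.45,.5,.55):
  a=.507-th;X=tr([-.061,.113+.085*np.cos(a)-.01*np.sin(a),.045+.085*np.sin(a)+.01*np.cos(a)]);print(th,proj('scene',X),proj('side',X))
for d in(.04,.05,.06,.075):X=tr([-.102-d,0,.092]);print(d,X,proj('scene',X),proj('side',X))
for n in (-.06,0): print(rel(tr([-.22,n,.2]),want([0,0,-1],-TY)),rel(tr([-.22,n,.2]),want([0,0,-1],TY)))
im=ctrl.snapshot('side');
for s in(1,-1):
  for dd in (.04,.05,.06):
    q=proj('side',tr([-.102-dd+.0,s*.102,.127]));print(dd,s,q);
cv2.imwrite('pics/s2.png',cv2.resize(im[180:380,180:440],None,fx=3,fy=3))
"
```

```text
scene dx,dy local mm [-0.28  0.  ] 2725 2729
side dx,dy local mm [-0.35  0.04] 4299 4301
[-0.06260827  0.19932957  0.19893813] [-0.65641941 -0.3094687  -0.90631595] 9.6833
scene drawer_front [array([370.3, 326.5])]
scene brake_pad [array([295. , 252.2])]
scene stapler [array([318.6, 169. ])]
side drawer_front [array([243.6, 292.2])]
side brake_pad [array([321.2, 210.4])]
side stapler [array([426.9, 217.4])]
0.45 [np.float64(299.00462583048915), np.float64(249.47276263887417)] [np.float64(320.24680523385183), np.float64(209.04007138749625)]
0.5 [np.float64(298.8576227492194), np.float64(249.93633544967935)] [np.float64(320.3674277521756), np.float64(209.56501212991495)]
0.55 [np.float64(298.801345443219), np.float64(250.44454093303796)] [np.float64(320.45822654344397), np.float64(210.18973679013106)]
0.04 [ 0.51795047 -0.16799054  0.092     ] [np.float64(368.5823409137452), np.float64(326.6531095642084)] [np.float64(244.59714527330948), np.float64(293.96403668130006)]
0.05 [ 0.50839769 -0.17094762  0.092     ] [np.float64(366.26050479240826), np.float64(331.3680870001015)] [np.float64
[... 332 characters left out ...]
)] [np.float64(225.27931358786776), np.float64(288.84340757236424)]
([-0.0033, 0.1598, -0.2583], [-89.63, -0.29, 0.66]) ([-0.0033, 0.1598, -0.2583], [90.37, 0.66, 0.29])
([-0.003, 0.1594, -0.1983], [-89.63, -0.29, 0.66]) ([-0.003, 0.1594, -0.1983], [90.37, 0.66, 0.29])
0.04 1 [np.float64(259.5359364126486), np.float64(233.17829873648623)]
0.05 1 [np.float64(253.96858897099028), np.float64(231.7636642474974)]
0.06 1 [np.float64(248.4117423012128), np.float64(230.35169795089624)]
0.04 -1 [np.float64(220.91821505170972), np.float64(350.99409091136533)]
0.05 -1 [np.float64(214.93290792588706), np.float64(349.3428810162439)]
0.06 -1 [np.float64(208.95981645625085), np.float64(347.69504114240056)]
```

View pics/s2.png

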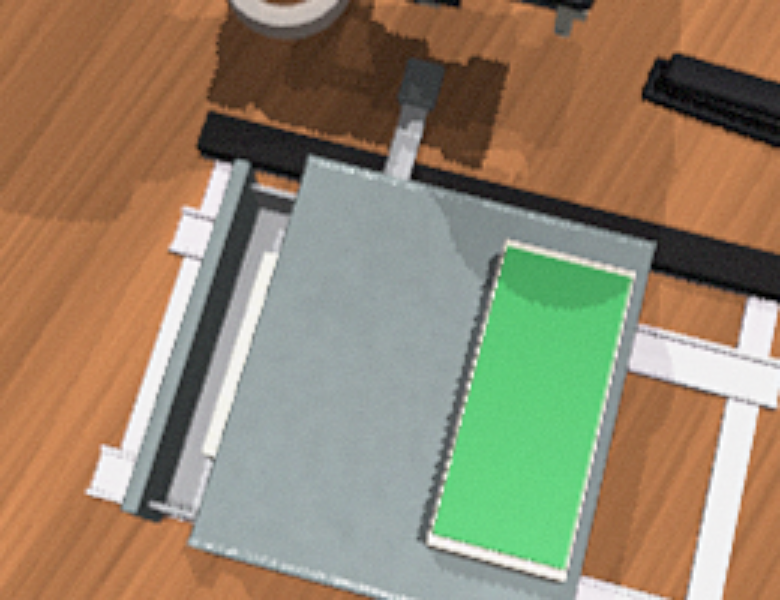

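Lever stays down: the pad is at about (320,208) in the full side picture, matching an angle of about 0.5. The trolley is within 0.4 mm of its start and the drawer is open about 41 mm. Next I go round to the front of the drawer, turning the jaw axis along the trolley's y.

Call:
drive_tool(
  plan=[
    [[-0.003,0.159,-0.198],[-89.63,-0.29,0.66],0],
    [[-0.003,0.159,-0.198],[-89.63,-0.29,0.66],0],
    [[-0.003,0.159,-0.198],[-89.63,-0.29,0.66],0],
    [[-0.003,0.159,-0.198],[-89.63,-0.29,0.66],0],
    [[-0.003,0.159,-0.198],[-89.63,-0.29,0.66],0],
    [[-0.003,0.159,-0.198],[-89.63,-0.29,0.66],0],
    [[-0.003,0.159,-0.198],[-89.63,-0.29,0.66],0],
    [[-0.003,0.159,-0.198],[-89.63,-0.29,0.66],0],
    [[-0.003,0.159,-0.198],[-89.63,-0.29,0.66],0],
    [[-0.003,0.159,-0.198],[-89.63,-0.29,0.66],0],
    [[-0.003,0.159,-0.198],[-89.63,-0.29,0.66],0],
    [[-0.003,0.159,-0.198],[-89.63,-0.29,0.66],0],
    [[-0.003,0.159,-0.198],[-89.63,-0.29,0.66],0],
    [[-0.003,0.159,-0.198],[-89.63,-0.29,0.66],0],
    [[-0.003,0.159,-0.198],[-89.63,-0.29,0.66],0],
    [[-0.003,0.159,-0.198],[-89.63,-0.29,0.66],0],
  ],
)

```text
clock: 11.37
tool_pos: [0.4438, -0.1906, 0.2]
orientation: [-160.2, 90.0, 36.8]
force: [-0.7, -0.0, -0.2]
opening: 0.0001
```

```bash
python3 -c "
from h import *
p,R,o=pose();print(loc(p),o['force'],o['joint_pos']);print(R.as_matrix().round(3)); print(rel(tr([-.18,0,.085]),want([0,0,-1],-TY)))"
```

```text
[-0.2194915   0.00034705  0.20004426] [-0.70557739 -0.00428966 -0.21907633] [ 1.49431165e-01  3.41444935e+00 -2.50856742e+01 -1.19441006e-02
 -6.14857619e+01  1.06828562e+02]
[[ 0.     0.292 -0.956]
 [ 0.    -0.956 -0.292]
 [-1.    -0.    -0.   ]]
([0.1151, 0.0002, -0.0395], [-0.23, -0.02, 0.01])
```

Call:
drive_tool(
  plan=[
    [[0.035,0,0],[0,0,0],0],
    [[0.075,0,0],[0,0,0],0],
    [[0.105,0,0],[0,0,0],0],
    [[0.115,0,0],[0,0,0],0],
    [[0.115,0,-0.02],[0,0,0],0],
    [[0.115,0,-0.045],[0,0,0],0],
    [[0.115,0,-0.055],[0,0,0],0],
    [[0.115,0,-0.055],[0,0,0],0],
  ],
)

```text
clock: 12.03
tool_pos: [0.4988, -0.1741, 0.0849]
orientation: [150.5, 89.9, -12.6]
force: [0.2, -0.6, 0.2]
opening: 0.0005
```

Call:
drive_tool(
  plan=[
    [[0,0,-0.003],[0,0,0],0],
    [[0,0,-0.006],[0,0,0],0],
    [[0,0,-0.009],[0,0,0],0],
    [[0,0,-0.012],[0,0,0],0],
    [[0,0,-0.015],[0,0,0],0],
    [[0,0,-0.018],[0,0,0],0],
    [[0,0,-0.021],[0,0,0],0],
    [[0,0,-0.024],[0,0,0],0],
  ],
)

```text
clock: 12.7
tool_pos: [0.5198, -0.1675, 0.0848]
orientation: [-8.6, 89.9, -171.7]
force: [-4.6, -2.0, 3.6]
opening: 0.0002
```

```bash
python3 -c "
from h import *
drift()
p,R,o=pose();print(loc(p),o['force'],np.dot(o['force'],TX));print(rel(p,want([0,0,-1],-TY)))"
```

```text
scene dx,dy local mm [11.3  2.2] 2725 1714
side dx,dy local mm [-0.24  0.02] 4299 4301
[-1.39512586e-01 -7.68656602e-05  8.47730428e-02] [-4.47790056 -1.19429878  2.49844517] -4.6308052803416215
([0.0, 0.0, 0.0], [-0.36, 0.07, 0.01])
```

The drawer is sliding at about 5 N and the trolley is held; the arm partly hides the ream in scene, so I'm going by side. Continuing.

Call:
drive_tool(
  plan=[
    [[0,0,-0.003],[0,0,0],0],
    [[0,0,-0.006],[0,0,0],0],
    [[0,0,-0.009],[0,0,0],0],
    [[0,0,-0.012],[0,0,0],0],
    [[0,0,-0.015],[0,0,0],0],
    [[0,0,-0.018],[0,0,0],0],
    [[0,0,-0.02],[0,0,0],0],
    [[0,0,-0.022],[0,0,0],0],
    [[0,0,-0.023],[0,0,0],0],
  ],
)

```text
clock: 13.55
tool_pos: [0.5413, -0.1608, 0.0848]
orientation: [-12.6, 89.8, -175.8]
force: [-4.4, -1.3, 3.2]
opening: 0.0004
```

Call:
drive_tool(
  plan=[
    [[0,0,-0.001],[0,0,0],0],
    [[0,0,-0.002],[0,0,0],0],
    [[0,0,-0.003],[0,0,0],0],
  ],
)

```text
clock: 13.8
tool_pos: [0.5433, -0.1602, 0.0848]
orientation: [-13.0, 89.8, -176.2]
force: [-3.8, -0.9, 2.3]
opening: 0.0003
```

```bash
python3 -c "
from h import *
drift()
p,R,o=pose();print(loc(p),o['force'],np.dot(o['force'],TX))"
```

```text
Traceback (most recent call last):
  File "h.py", line 39, in drift
    a=green(cv2.imread(f"pics/{c}0.png"),c);b=green(ctrl.snapshot(c),c);d=b[0]-a[0];print(c,"dx,dy local mm",np.round(1e3*np.array([d@TX,d@TY]),2),a[1],b[1])
                                              ~~~~~^^^^^^^^^^^^^^^^^^^^
  File "h.py", line 36, in green
    i=max(k,key=lambda i:s[i,4]);return atz(c,ce[i],.187),s[i,4]
ValueError: max() iterable argument is empty
```

Call:
drive_tool(
  plan=[
    [[0,0,-0.001],[0,0,0],0],
    [[0,0,-0.002],[0,0,0],0],
    [[0,0,-0.0025],[0,0,0],0],
  ],
)

```text
clock: 14.1
tool_pos: [0.5446, -0.1598, 0.0848]
orientation: [-11.4, 89.7, -174.6]
force: [-9.0, -2.1, 6.4]
opening: 0.0002
```

Call:
drive_tool(
  plan=[
    [[0,0,-0.001],[0,0,0],0],
    [[0,0,-0.0015],[0,0,0],0],
    [[0,0,-0.002],[0,0,0],0],
  ],
)

```text
clock: 14.35
tool_pos: [0.5446, -0.1597, 0.0848]
orientation: [-10.8, 89.5, -174.1]
force: [-9.0, -3.7, 7.5]
opening: 0.0005
```

```bash
sed -i 's/for c in("scene","side"):$/for c in CAMS:/; 1i CAMS=("scene","side")' h.py; python3 -c "
import h;from h import *
h.CAMS=('side',);drift()
p,R,o=pose();print(loc(p),o['force'],np.dot(o['force'],TX))"
```

```text
side dx,dy local mm [0.39 0.01] 4299 4308
[-1.14111352e-01 -4.01872249e-06  8.48044387e-02] [-8.98096753 -3.47313536  5.51482279] -9.606358032481564
```

The force rose to about 10 N with no further travel, so the drawer is at its stop. Backing off and checking.

Call:
drive_tool(
  plan=[
    [[0,0,0.003],[0,0,0],0],
    [[0,0,0.02],[0,0,0],0],
    [[0,0,0.05],[0,0,0],0],
    [[-0.03,0,0.08],[0,0,0],0],
    [[-0.07,0,0.08],[0,0,0],0],
    [[-0.11,0,0.08],[0,0,0],0],
    [[-0.115,0,0.08],[0,0,0],0],
    [[-0.115,0,0.08],[0,0,0],0],
  ],
)

```text
clock: 15.07
tool_pos: [0.4718, -0.1828, 0.2045]
orientation: [91.4, 89.9, -71.9]
force: [-0.0, 0.7, -0.3]
opening: 0.0004
```

```bash
python3 -c "
import h;from h import *
h.CAMS=('side',);drift()
for P in ([-.061,.198,.2],):print(rel(tr(P),want([0,0,-1],-TX)),rel(tr(P),want([0,0,-1],TX)))
r=ctrl.landmark_of('side','drawer_front');print([x['pixel'] for x in r[:1]],proj('side',tr([-.102,0,.092])))
for y in(.102,-.102):print([np.round(proj('side',tr([-.102-d,y,.127])),1) for d in(0,.005)])
im=ctrl.snapshot('side')
cv2.imwrite('pics/s3.png',cv2.resize(im[180:380,180:440],None,fx=3,fy=3))
"
```

```text
side dx,dy local mm [0.17 0.01] 4299 4304
([0.0019, -0.1989, -0.129], [89.53, 0.17, -0.14]) ([0.0019, -0.1989, -0.129], [-90.47, 0.14, 0.18])
[] [np.float64(266.8311167812349), np.float64(299.8576547417852)]
[array([281.9, 238.9]), array([279.1, 238.2])]
[array([245. , 357.6]), array([242. , 356.8])]
```

View pics/s3.png

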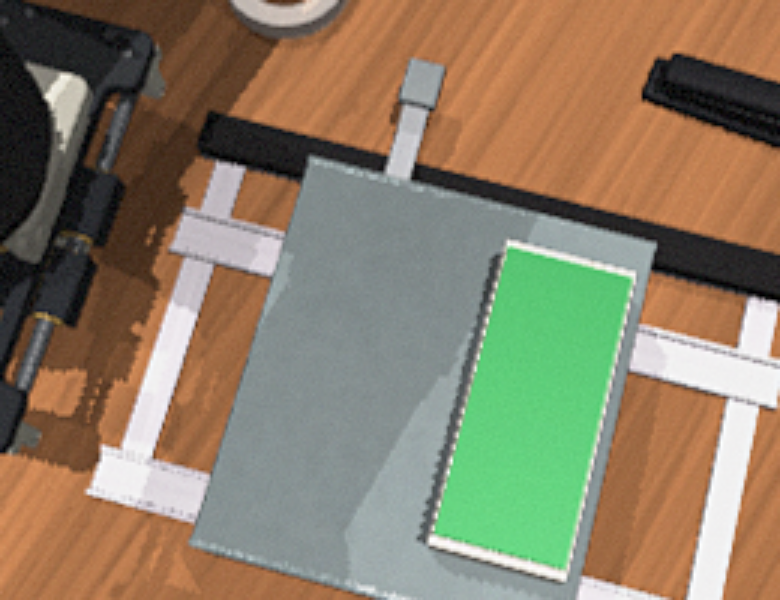

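The picture shows the drawer fully shut, hidden under the top edge, with the lever still down and the trolley at +0.2 mm. Now back above the pad with the gripper part open.

Call:
drive_tool(
  plan=[
    [[0,-0.199,-0.129],[89.53,0.17,-0.14],0.6],
    [[0,-0.199,-0.129],[89.53,0.17,-0.14],0.6],
    [[0,-0.199,-0.129],[89.53,0.17,-0.14],0.6],
    [[0,-0.199,-0.129],[89.53,0.17,-0.14],0.6],
    [[0,-0.199,-0.129],[89.53,0.17,-0.14],0.6],
    [[0,-0.199,-0.129],[89.53,0.17,-0.14],0.6],
    [[0,-0.199,-0.129],[89.53,0.17,-0.14],0.6],
    [[0,-0.199,-0.129],[89.53,0.17,-0.14],0.6],
    [[0,-0.199,-0.129],[89.53,0.17,-0.14],0.6],
    [[0,-0.199,-0.129],[89.53,0.17,-0.14],0.6],
    [[0,-0.199,-0.129],[89.53,0.17,-0.14],0.6],
    [[0,-0.199,-0.129],[89.53,0.17,-0.14],0.6],
    [[0,-0.199,-0.129],[89.53,0.17,-0.14],0.6],
    [[0,-0.199,-0.129],[89.53,0.17,-0.14],0.6],
    [[0,-0.199,-0.129],[89.53,0.17,-0.14],0.6],
  ],
)

```text
clock: 16.47
tool_pos: [0.5349, 0.0453, 0.198]
orientation: [76.4, 89.6, -176.1]
force: [-0.5, -0.2, 0.4]
opening: 0.0526
```

```bash
python3 -c "
import h;from h import *
drift()
p,R,o=pose();print(loc(p),o['opening'])
im=ctrl.snapshot('wrist');q=proj('wrist',tr([-.061,.198,.061]));print(q)
m=ctrl.cut_out('wrist','brake_pad')
if m:
  ys,xs=np.nonzero(m[0]['pixels']);print(xs.min(),xs.max(),ys.min(),ys.max(),m[0]['pixel'])
cv2.circle(im,tuple(int(round(v)) for v in q),3,(0,0,255),-1);cv2.imwrite('pics/w3.png',im)
print(rel(tr([-.061,.198,.036]),want([0,0,-1],-TX)))"
```

```text
scene dx,dy local mm [ 0.08 -0.08] 2725 2717
side dx,dy local mm [ 0.19 -0.07] 4299 4300
[-0.06263728  0.19866887  0.19854124] 0.05254015429465383
[np.float64(317.8724323149407), np.float64(224.86545123627937)]
290 346 109 247 [319.8, 180.6]
([0.1629, -0.0024, -0.0009], [0.15, 0.1, -0.32])
```

View pics/w3.png

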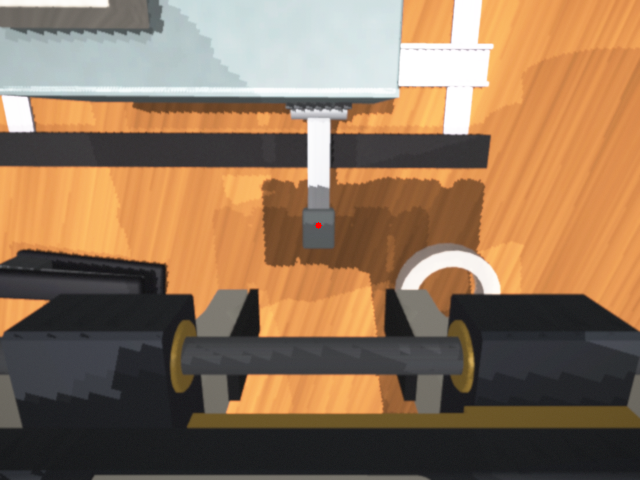

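The pad is at (318,228), and the predicted point lies on it. Descending so the open fingers straddle it.

Call:
drive_tool(
  plan=[
    [[0.04,-0.002,0],[0,0,-0.3],0.6],
    [[0.08,-0.002,0],[0,0,-0.3],0.6],
    [[0.115,-0.002,0],[0,0,-0.3],0.6],
    [[0.14,-0.002,0],[0,0,-0.3],0.6],
    [[0.155,-0.002,0],[0,0,-0.3],0.6],
    [[0.162,-0.002,0],[0,0,-0.3],0.6],
    [[0.162,-0.002,0],[0,0,-0.3],0.6],
    [[0.162,-0.002,0],[0,0,-0.3],0.6],
  ],
)

```text
clock: 17.33
tool_pos: [0.5366, 0.046, 0.0374]
orientation: [0.1, 89.9, 107.5]
force: [-0.2, 0.1, 0.4]
opening: 0.0524
```

```bash
python3 -c "
import h;from h import *
p,R,o=pose();print(loc(p),o['opening'],o['force']);print(rel(tr([-.061,.199,.036]),want([0,0,-1],-TX)))"
```

```text
[-0.06090873  0.19889034  0.03739112] 0.052411284130380195 [-0.18821474  0.13788177  0.39516072]
([0.0014, 0.0001, 0.0001], [0.2, 0.09, -0.0])
```

Call:
drive_tool(
  plan=[
    [[0,0,0],[0,0,0],0.4],
    [[0,0,0],[0,0,0],0.3],
    [[0,0,0],[0,0,0],0.2],
    [[0,0,0],[0,0,0],0.2],
    [[0,0,0],[0,0,0],0.2],
    [[0,0,0],[0,0,0],0.2],
  ],
)

```text
clock: 17.83
tool_pos: [0.5367, 0.046, 0.0379]
orientation: [-21.1, 89.9, 86.4]
force: [-2.2, 0.7, 4.1]
opening: 0.0235
```

```bash
python3 -c "
import h;from h import *
drift()
p,R,o=pose();print(loc(p),o['opening'],o['force'])
for th in(.2,.3,.4,.45,.5):
  a=.507-.52+th;print(np.round([.085*np.cos(a)-.01*np.sin(a)-.085,.085*np.sin(a)+.01*np.cos(a)-.01],4))"
```

```text
scene dx,dy local mm [0.09 0.01] 2725 2717
side dx,dy local mm [0.17 0.01] 4299 4306
[-0.06075141  0.19891096  0.0378811 ] 0.023593787845423965 [-0.53852852  0.7990029   6.60063421]
[-0.0033  0.0156]
[-0.0063  0.0237]
[-0.0101  0.0313]
[-0.0122  0.035 ]
[-0.0146  0.0386]
```

Gripped (23.5 mm opening), trolley undisturbed. Lift along the pad's arc.

Call:
drive_tool(
  plan=[
    [[-0.003,0,0],[0,0,0],0.2],
    [[-0.007,0,-0.001],[0,0,0],0.2],
    [[-0.012,0,-0.0023],[0,0,0],0.2],
    [[-0.0156,0,-0.0033],[0,0,0],0.2],
    [[-0.02,0,-0.005],[0,0,0],0.2],
    [[-0.0237,0,-0.0063],[0,0,0],0.2],
    [[-0.0275,0,-0.008],[0,0,0],0.2],
    [[-0.0275,0,-0.008],[0,0,0],0.2],
  ],
)

```text
clock: 18.6
tool_pos: [0.5391, 0.0379, 0.066]
orientation: [-17.1, 89.9, 90.2]
force: [-1.9, -1.5, -6.4]
opening: 0.0238
```

```bash
python3 -c "
import h;from h import *
h.CAMS=('side',)
drift()
p,R,o=pose();print(loc(p),o['opening'],o['force'])
r=ctrl.landmark_of('side','brake_pad');print([x['pixel'] for x in r[:1]])"
```

```text
side dx,dy local mm [-0.11  0.04] 4299 4298
[-0.06059216  0.19042853  0.06594741] 0.023798442569227047 [-0.83127394 -1.45939226 -6.54688813]
[[319.5, 208.7]]
```

Call:
drive_tool(
  plan=[
    [[-0.003,0,-0.0015],[0,0,0],0.2],
    [[-0.006,0,-0.003],[0,0,0],0.2],
    [[-0.009,0,-0.005],[0,0,0],0.2],
    [[-0.012,0,-0.0065],[0,0,0],0.2],
    [[-0.013,0,-0.007],[0,0,0],0.2],
    [[-0.013,0,-0.007],[0,0,0],0.2],
  ],
)

```text
clock: 19.2
tool_pos: [0.5418, 0.0309, 0.0792]
orientation: [-67.3, 89.9, 40.2]
force: [1.5, -3.9, -9.5]
opening: 0.0236
```

```bash
python3 -c "
import h;from h import *
h.CAMS=('side',)
drift()
p,R,o=pose();print(loc(p),o['opening'],o['force'])"
```

```text
side dx,dy local mm [0.52 0.04] 4299 4303
[-0.06038634  0.18290654  0.07918714] 0.023850011772776396 [  0.52774418  -3.8159532  -10.16998937]
```

Call:
drive_tool(
  plan=[
    [[-0.001,0,-0.0005],[0,0,0],0.2],
    [[-0.002,0,-0.0005],[0,0,0],0.2],
    [[-0.002,0,-0.0005],[0,0,0],0.2],
  ],
)

```text
clock: 19.5
tool_pos: [0.5406, 0.03, 0.08]
orientation: [63.9, 89.9, 171.2]
force: [0.7, -2.6, -22.0]
opening: 0.0238
```

The force jumps to 22 N, so this is the upper stop. Relax to about zero force, then open.

Call:
drive_tool(
  plan=[
    [[0.0005,0,0],[0,0,0],0.2],
    [[0.0005,0,0],[0,0,0],0.2],
  ],
)

```text
clock: 19.67
tool_pos: [0.5408, 0.0301, 0.0798]
orientation: [60.3, 89.9, 167.7]
force: [1.4, -1.7, -11.6]
opening: 0.0237
```

Call:
drive_tool(
  plan=[
    [[0,0,0],[0,0,0],0.4],
    [[0,0,0],[0,0,0],0.6],
    [[0,0,0],[0,0,0],0.6],
    [[0,0,0],[0,0,0],0.6],
    [[0,0,0],[0,0,0],0.6],
  ],
)

```text
clock: 20.08
tool_pos: [0.5416, 0.0304, 0.0807]
orientation: [-54.5, 89.9, 52.9]
force: [-0.6, 0.9, 0.0]
opening: 0.0499
```

```bash
python3 -c "
import h;from h import *
h.CAMS=('side',)
drift()
p,R,o=pose();print(loc(p),o['opening'],o['force'])"
```

```text
side dx,dy local mm [-0.66 -0.05] 4299 4298
[-0.06096397  0.18251762  0.08043063] 0.05153576723694071 [ 0.36143705 -0.12810033  0.19937047]
```

Free of contact, trolley at −0.7 mm. Now straight up and away, then check.

Call:
drive_tool(
  plan=[
    [[-0.01,0,0],[0,0,0],0.6],
    [[-0.03,0,0],[0,0,0],0.6],
    [[-0.06,0,0],[0,0,0],0.6],
    [[-0.1,0,0],[0,0,0],0.6],
    [[-0.13,0,0.03],[0,0,0],0.6],
    [[-0.14,0,0.07],[0,0,0],0.6],
    [[-0.14,0,0.11],[0,0,0],0.6],
    [[-0.14,0,0.15],[0,0,0],0.6],
    [[-0.14,0,0.15],[0,0,0],0.6],
    [[-0.14,0,0.15],[0,0,0],0.6],
  ],
)

```text
clock: 20.97
tool_pos: [0.496, 0.1753, 0.2216]
orientation: [-57.7, 89.9, 49.9]
force: [0.5, -0.5, -0.5]
opening: 0.0528
```

```bash
python3 -c "
import h;from h import *
drift();drift()
p,R,o=pose();print(loc(p),o['force'],np.abs(o['qvel']).max())
L={}
for n in('brake_pad','mug','tape_roll','stapler'):
  for c in('scene','side'):
    r=ctrl.landmark_of(c,n);print(n,c,[np.round(x['pixel'],1) for x in r[:1]])
a=cv2.resize(ctrl.snapshot('scene')[180:360,240:500],None,fx=1.5,fy=1.5);b=cv2.resize(ctrl.snapshot('side')[180:360,180:440],None,fx=1.5,fy=1.5)
cv2.imwrite('pics/f.png',np.hstack([a,b]))"
```

```text
scene dx,dy local mm [-0.56  0.05] 2725 2736
side dx,dy local mm [-0.67  0.01] 4299 4302
scene dx,dy local mm [-0.57  0.04] 2725 2737
side dx,dy local mm [-0.67  0.01] 4299 4300
[-0.06162183  0.33148296  0.22071412] [ 0.25918232 -0.32734101  0.14577641] 0.5145902961701267
brake_pad scene [array([393.8, 271.9])]
brake_pad side [array([319. , 208.2])]
mug scene [array([491.9, 337. ])]
mug side [array([281.8, 451. ])]
tape_roll scene [array([243.6, 286.7])]
tape_roll side [array([274.1, 173.3])]
stapler scene [array([318.8, 169.7])]
stapler side [array([428.2, 221.3])]
```

View pics/f.png

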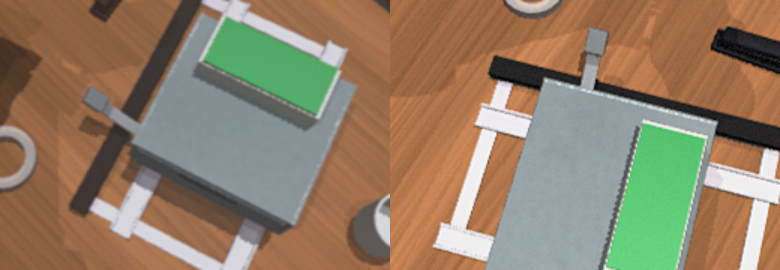

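The picture shows the drawer shut and the lever up, with the pad at about (303.5,246) in scene. Last check: the pad's pixel shift against the starting picture, where the lever was fully up.

```bash
python3 -c "
from h import *
for c,(x,y) in(('scene',(303,247)),('side',(318,208))):
  a=cv2.imread(f'pics/{c}0.png');b=ctrl.snapshot(c);k=12
  m=cv2.matchTemplate(cv2.resize(b[y-20:y+20,x-20:x+20],None,fx=4,fy=4,interpolation=2),cv2.resize(a[y-k:y+k,x-k:x+k],None,fx=4,fy=4,interpolation=2),cv2.TM_CCOEFF_NORMED)
  _,v,_,l=cv2.minMaxLoc(m);print(c,v,np.array(l)/4-8)
ctrl.close_job()"
```

```text
scene 0.9673745036125183 [0.   0.25]
side 0.9433969259262085 [-0.25  0.  ]
the job is handed in; nothing more can be done
```

The job is done and handed in at about 21 s of the 64 s allowed; closing the job gave no verdict, so the results below are from my own checks.

- **Brake on:** I pressed the lever down until it bit, at about 17 N at the pad and an angle near 0.5 rad, then let go. It stayed down.
- **Drawer:** I pushed it at about 5 N until it met its stop at about 10 N. In the final pictures it is shut, with its front flush under the top edge.
- **Brake off:** I gripped the pad, lifted the lever to its upper stop (22 N on the wrist), let go and moved clear. The pad is within 0.25 px of where it was in the starting pictures, when the lever was fully up.
- **Trolley:** it ended about 0.6–0.7 mm from its start. While I first pressed the lever, before it bit, the finger dragged the trolley about 3.4 mm, and I drew it back. The limit is 10 mm.
- **Mug, stapler and tape roll:** I went nowhere near them. Their detections moved only about 1–4 px, which is the networks' own scatter.

Two readings disagreed with the rest:
- While the arm hid the paper ream, the scene camera showed a false 11 mm shift. The side camera, with a clear view, showed 0.2 mm.
- In the last look, the network placed the pad wrongly in the scene picture. The picture itself and the pixel comparison both showed the lever up.

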